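# Close and padlock the knife box on the packing bench

## Task

Lock the parcel knives away: slide the green lid along the box (do not lift it off) until it drops fully home into the recess in the rim. Then swing the open padlock shackle round over the eye of the lid's hasp and press it down until it clicks and stays locked. Leave the tape roll, the parcel and the tape dispenser where they are.

Things in the scene. Friction and masses are not known exactly. Their poses are not given: they have to be found in the camera images.
- lockbox: Open plywood box with parcel knives inside, bolted to the bench; 208 (x) x 158 (y) x 100 mm high, walls 18 mm. Origin: centre of its underside, z up; its -x side is the front and carries a brass padlock in a steel cradle. Padlock body 30 (x) x 64 (y) x 56 mm, its flat top 98 mm above the bench, its middle at x = -121.5, y = +18 mm.
- pocket (a point): Centre of the recess in the rim, at ledge height (box frame 0, 0, 92 mm), axes as the box. Recess 190 x 140 mm, 8 mm deep, ledge 9 mm wide all round; the rim outside it is 9 mm wide, its top 100 mm above the bench. When the lid is home its origin lies here and its axes agree with the box's.
- lid: Loose green-painted plywood lid 186 (x) x 136 (y) x 10 mm, 0.25 to 0.5 kg: 2 mm of play each side in the recess. Origin: centre of its underside, z up. It starts flat on the rim, 45 to 75 mm too far towards the box's +x side, turned 7 to 14 degrees. Home, it has sunk 8 mm. A pull bar stands on it; a steel hasp strap 36 mm wide, 3 mm thick on its top runs out over the front edge to x = -139 mm.
- lid_handle (a point): Middle of the lid's pull bar, 46 mm above the lid's underside at its centre: a round bar 12 mm thick and about 100 mm long along the lid's y, 30 mm free space between bar and lid. Axes as the lid.
- lid_eye (a point): Centre of the 20 x 20 mm eye in the hasp strap, at the strap's top face: lid frame (-121, 0, 13) mm, axes as the lid. With the lid home it lies over the padlock's toe hole, and the strap passes 2 mm above the front rim and 4 mm above the padlock body.
- heel (a point): The vertical axis about which the shackle swings, at the padlock's flat top: (-121, 36, 98) mm in the box frame. Axes as the box.
- shackle_crown (a point): Middle of the top of the U-shaped shackle, on the centre line of its 9 mm round steel bar. Raised (open) it is 53 mm above the padlock body's top, locked 35 mm. The U is 36 mm between leg centres with a half-round top; this point is 18 mm horizontally from the heel. Axes turn with it: y from toe leg to heel leg, x normal to the U's plane.
- shackle_toe (a point): Lower end of the free (toe) leg, 36 mm horizontally from the heel; raised, it is 10 mm above the padlock body's top, thus 3 mm over the hasp strap of a lid that is home. Axes as shackle_crown.
- shackle_swing (a joint): Swing of the shackle about the heel, rad. 0: closed, the U parallel to the box front, toe over its hole at box y = 0 (a stop there). It grows clockwise seen from above as the toe swings out to the box's -x side, up to 1.7. Light friction holds it where it is left. Starts at 0.6 to 1.4.
- shackle (a joint): How far the shackle is pressed down, m: 0 raised, about 0.017 locked, 0.018 end stop. A spring of 2 to 3 N holds it up. It can be pressed only with the swing within about 0.1 rad of 0. Resistance grows from about 6 mm down to a peak of 10 to 13 N near 9 mm, then drops; at about 16 mm a pawl clicks in and it stays at about 0.017. Let go before that, it springs back up.
- tape_roll: Bystander: roll of yellow packing tape lying flat, 104 mm across, 48 mm high. Origin: centre of its underside.
- parcel: Bystander: taped cardboard parcel 200 x 150 x 90 mm. Origin: centre of its underside.
- dispenser: Bystander: red bench tape dispenser 190 x 72 mm, about 118 mm high, with a roll on its hub. Origin: centre of its underside.

How it is judged:
By the outcome, as a careful person would: the job done as asked, in the order asked, and still so for the second after the job is handed in, with the robot touching nothing.
It also fails if it takes over 61 s, if anything falls off the work surface, if the arm or the gripper's body presses on something with over 40 N, if the wrist force passes 120 N, or if a joint passes its speed limit or range.

## Robot

A 6-joint arm with a two-finger parallel gripper is mounted at the origin on the work surface. World frame = base frame: x ahead of the robot, y to its left, z up, the work surface at z = 0. Lengths are in m, angles in rad, forces in N, time in s.
With the tool pointing down it reaches from about 0.35 to 0.775 m from the base axis. Payload 7.3 kg.
Tool frame: the origin (TCP) lies at the centre of the arm's flange, where the gripper is bolted on; the fingertips stand 178 mm ahead of it and the grasp point (between the pads) lies 159 mm ahead of it; z points along the fingers, y is the line along which they close (so a half turn about z gives the same grasp; the last joint's range is limited). The gripper opens to 92 mm and grips with 3 to 60 N. Pads are 19 mm wide; open, the fingers measure 130 mm over their backs; the gripper's body (75 mm by 190 mm) begins 47 mm behind the grasp point.
Start: joints at [-1.282, 0.342, 1.524, -0, 1.275, -0.146], TCP at [0.221, -0.476, 0.405] pointing down, gripper open.
Joint ranges: [-2.53, 2.53], [-0.77, 2.02], [0.04, 2.7], [-1, 4.14], [0.28, 2.66], [-3.11, 3.11]. Speed limits (rad/s): [2.57, 2.57, 3.14, 3.14, 3.14, 3.14].

## Interface

Orientations are given as [roll, pitch, yaw] about the fixed x, y, z axes, in that order (R = Rz(yaw) Ry(pitch) Rx(roll)).
In Python, from cell import telemetry, vision, ticket gives the robot as it stands.
- The arm moves only by the shell command python3 -m crank 'ROWS' [FORCE]. ROWS is JSON, a list of rows, each a list of 5 numbers: the gripper command: -1 is shut, 1 is fully open, values between are in proportion, then the shift along the tool's x, y, z in mm, then the turn about the tool's z in rad. In form: [[fingers, dx, dy, dz, roll], ...]. A call has 1 to 12 rows; each row is the pose to reach, as a shift and turn from the pose commanded when the call began, along the tool's axes at that moment; what a row does not reach only later rows make up. A row lasts 1/12 s, in which the tool goes at most 41.7 mm and 7.16 degrees, less where a joint would pass 70% of its speed; a pose out of reach is approached as far as the arm can. A call with a gripper value outside its range is refused whole. The fingers move at their own pace and stop on an object; FORCE is the grip in N (left out, the last holds). Time passes only in rows, so rows that repeat a pose let the fingers close. It gives the time, the measured TCP pose, the force, the opening and the grip force at its end, in the units of the state.
- telemetry.observe(): the state, without advancing time (a new reading comes with each control period).
- vision.read_camera(name): name is "scene" or "top"; returns (picture, depth): 384x512x3 uint8, red, green, blue; 384x512 float32, m along the optical axis (not along the pixel's ray), 0 where there is no reading.
- vision.get_calibration(name): a dict with "camera_matrix" (3x3 intrinsics, pixels), "rvec" (rotation vector, rad) and "tvec" (3), from world to camera coordinates, as OpenCV has them. Camera axes: x right, y down, z forward; pixel columns grow to the right and rows downward; lengths in m; the calibration is good to about 2 mm. A picture is of the moment at which its call begins. get_calibration takes no time and is no camera call.
- ticket.hand_in(): hands the job in; it is judged then, once.
The state is a dict: "time": time; "qpos": joint angles; "qvel": joint speeds; "joint_efforts": joint torques, N m; "tool_pos": TCP position; "tool_rot": TCP orientation; "contact_force": force on the tool from outside, world axes, zero at the start; "torque": the same for the moment, N m; "opening": finger opening in m; "grip_force": force on a finger pad.
Only numpy, scipy, OpenCV 4.12 (cv2) and the standard library are available. Lean on these libraries where they do the work, as an engineer would, in place of code of your own. Each camera call takes 0.05 s, during which the arm holds its last target. There are 200 camera calls.

## Working session

There is one attempt and no reset: what is moved stays moved. The work goes in short steps, Python scripts to look and compute and a shell command to move; the robot and the scene stay as the last step left them, time stands still between calls to the robot, and variables do not carry over. Pictures are saved under pics/ and viewed, at most 10 in all, crops included, and the job is handed in when it is done.

```bash
mkdir -p pics; ls
python3 - <<'E'
from cell import telemetry, vision
import cv2,numpy as np
for n in ("scene","top"):
    p,d=vision.read_camera(n); np.savez(f"{n}0.npz",p=p,d=d)
    cv2.imwrite(f"pics/{n}0.png",p[:,:,::-1]); c=vision.get_calibration(n)
    R=cv2.Rodrigues(np.array(c["rvec"],float))[0]; print(n,np.round(c["camera_matrix"],1).tolist(),np.round(-R.T@np.ravel(c["tvec"]),3),np.round(R[2],2))
s=telemetry.observe(); print(s)
E
```

```text
pics
scene [[396.7, 0.0, 255.2], [0.0, 396.7, 190.1], [0.0, 0.0, 1.0]] [1.066 0.687 1.287] [-0.35 -0.47 -0.81]
top [[428.7, 0.0, 253.4], [0.0, 428.7, 192.9], [0.0, 0.0, 1.0]] [ 0.408 -0.016  1.564] [ 0.11  0.02 -0.99]
{'time': 0.1, 'qpos': array([-1.28201362e+00,  3.42637232e-01,  1.52491518e+00, -5.74506923e-05,
        1.27539991e+00, -1.46006312e-01]), 'qvel': array([-5.59142613e-04, -3.22931321e-03, -2.17074518e-03,  9.89232286e-05,
       -1.86316557e-03,  4.81733032e-04]), 'joint_efforts': array([ 1.13734426e-03, -4.32004237e+01, -2.44694549e+01,  7.20122340e-02,
        5.26709540e-02, -5.77289939e-05]), 'tool_pos': array([ 0.22111496, -0.47603034,  0.40412471]), 'tool_rot': array([-3.14023946e+00, -1.43461016e-04,  4.34805685e-01]), 'contact_force': array([ 0.35087193, -0.36293448, -0.55471412]), 'torque': array([-0.00968583, -0.02061584, -0.00297711]), 'grip_force': 0.0, 'opening': 0.09198270115654289}
```

View pics/scene0.png

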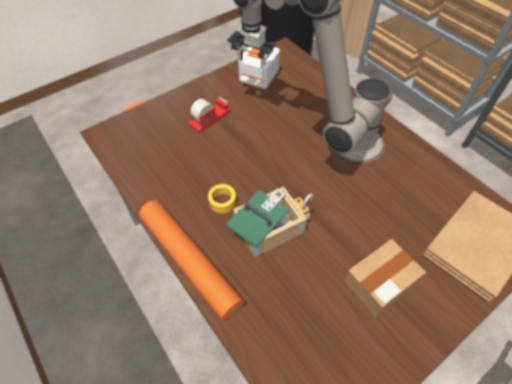

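View pics/top0.png

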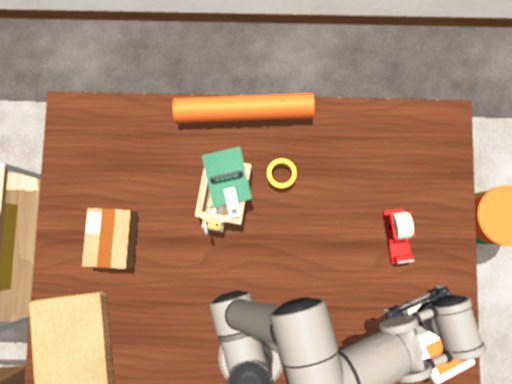

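The scene view shows the green lid at about (258,220), the open shackle at (308,200) and the tape roll at (222,198). In the top view the box is at about (222,190), with the padlock side facing the robot at (212,225). Next I'll zoom in and measure.

```bash
cat > h.py <<'E'
import cv2,numpy as np
from cell import telemetry, vision
def cal(n):
    c=vision.get_calibration(n); K=np.array(c["camera_matrix"],float); R=cv2.Rodrigues(np.array(c["rvec"],float))[0]; t=np.ravel(c["tvec"]); return K,R,t
def cloud(n,d):
    K,R,t=cal(n); v,u=np.mgrid[:d.shape[0],:d.shape[1]]
    P=np.stack([(u-K[0,2])/K[0,0]*d,(v-K[1,2])/K[1,1]*d,d],-1)
    return (P-t)@R
def ray(n,uv,z):
    K,R,t=cal(n); uv=np.atleast_2d(uv).astype(float); r=np.c_[(uv-K[:2,2])/[K[0,0],K[1,1]],np.ones(len(uv))]@R
    o=-R.T@t; return o+r*((z-o[2])/r[:,2])[:,None]
def proj(n,P):
    K,R,t=cal(n); p=(np.atleast_2d(P)@R.T+t)@K.T; return p[:,:2]/p[:,2:]
def crop(n,p,u0,v0,w,h,s,name):
    cv2.imwrite(name,cv2.resize(p[v0:v0+h,u0:u0+w,::-1],None,fx=s,fy=s,interpolation=cv2.INTER_CUBIC))
E
python3 - <<'E'
from h import *
T=np.load("top0.npz");S=np.load("scene0.npz")
a=cv2.resize(T["p"][140:245,180:280],None,fx=4,fy=4,interpolation=cv2.INTER_CUBIC)
b=cv2.resize(S["p"][175:280,225:325],None,fx=4,fy=4,interpolation=cv2.INTER_CUBIC)
cv2.imwrite("pics/c0.png",np.hstack([a,b])[:,:,::-1])
for n,D in(("top",T),("scene",S)):
    p,d=D["p"].astype(int),D["d"]; X=cloud(n,d); 
    hsv=cv2.cvtColor(D["p"],cv2.COLOR_RGB2HSV)
    g=(hsv[...,0]>65)&(hsv[...,0]<95)&(hsv[...,1]>90)
    m=np.zeros_like(g); m[(slice(130,260),slice(180,300)) if n=="top" else (slice(170,290),slice(215,330))]=1; g&=m
    print(n,"green z",np.percentile(X[g][:,2],[5,25,50,75,95]).round(3),g.sum())
    cs,_=cv2.findContours(cv2.morphologyEx(g.astype(np.uint8),cv2.MORPH_CLOSE,np.ones((5,5))),0,2); c=max(cs,key=cv2.contourArea)
    w=ray(n,c[:,0],.110)[:,:2]; r=cv2.minAreaRect((w*1000).astype(np.float32)); print("lid rect",r)
    k=m&(X[...,2]>.092)&(X[...,2]<.104)&~g
    print("rim pts",k.sum(), cv2.minAreaRect((X[k][:,:2]*1000).astype(np.float32)), X[k].min(0).round(3),X[k].max(0).round(3))
    k=m&(X[...,2]>.14)
    for v,u in np.argwhere(k)[:40:2]: print(u,v,X[v,u].round(3),D["p"][v,u],end=";")
E
```

```text
top green z [0.105 0.108 0.111 0.113 0.116] 1427
lid rect ((669.5862426757812, 114.05768585205078), (75.61384582519531, 126.65328216552734), 15.142610549926758)
rim pts 605 ((561.2718505859375, 113.41470336914062), (162.11549377441406, 239.5995635986328), 81.38522338867188) [0.441 0.021 0.092] [0.671 0.205 0.104]
295 133 [ 0.408 -0.016  1.564] [163  99  68];210 136 [ 0.408 -0.016  1.564] [157  95  65];182 145 [ 0.408 -0.016  1.564] [162  99  67];291 150 [ 0.408 -0.016  1.564] [158  97  65];249 154 [ 0.408 -0.016  1.564] [163 100  68];231 161 [ 0.408 -0.016  1.564] [136 214 172];235 165 [ 0.408 -0.016  1.564] [137 215 172];239 170 [0.639 0.057 0.142] [124 183 150];233 171 [0.635 0.077 0.145] [128 185 152];235 171 [0.635 0.07  0.147] [133 175 150];237 171 [0.634 0.063 0.151] [128 156 139];239 171 [0.635 0.057 0.145] [113 140 124];241 171 [0.636 0.05  0.144] [117 144 128];229 172 [0.631 0.09  0.147] [135 189 157];231 172 [0.63  0.083 0.154] [134 174 149];233 172 [0.63  0.076 0.152] [132 154 140];235 172 [0.631 0.07  0.149] [138 148 141];237 172 [0.631 0.063 0.149] [129 132 129];239 172 
[... 529 characters left out ...]
066 0.687 1.287] [134  89  65];309 195 [0.442 0.159 0.151] [201 195 189];311 195 [0.434 0.161 0.147] [170 162 159];308 196 [0.447 0.159 0.149] [213 209 202];310 196 [0.441 0.163 0.149] [174 171 167];307 197 [0.452 0.16  0.149] [215 211 205];309 197 [0.446 0.164 0.148] [180 176 171];306 198 [0.459 0.163 0.152] [208 200 194];308 198 [1.066 0.687 1.287] [186 178 172];305 199 [0.458 0.158 0.14 ] [190 182 175];307 199 [0.457 0.166 0.148] [190 181 174];305 200 [0.465 0.164 0.146] [192 186 179];307 200 [0.459 0.168 0.146] [162 148 140];246 204 [0.637 0.053 0.144] [102  98  91];248 204 [0.634 0.06  0.149] [103 110 106];250 204 [0.628 0.063 0.148] [103 125 113];246 205 [0.64  0.056 0.144] [92 93 89];
```

View pics/c0.png

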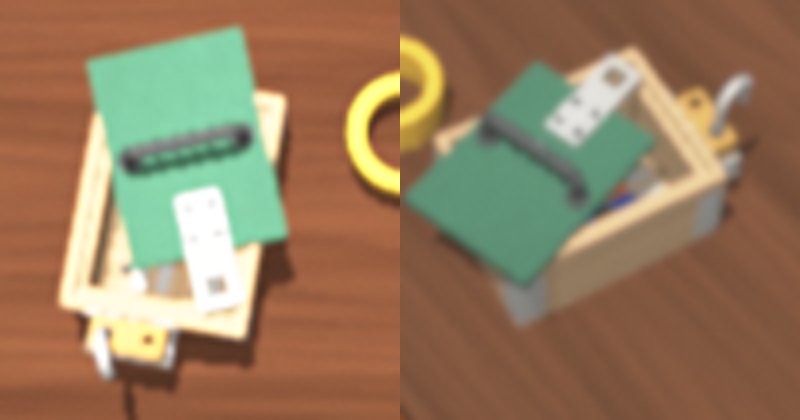

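The crops show the box front facing the robot and turned slightly clockwise. The lid's front-left corner is at (135,270), the bar runs from (130,160) to (245,135), and the eye is at (215,285). The padlock's toe hole is at (148,338), and the shackle stands out towards the robot at (98,330)–(110,375). Next I'll fit edges for accurate poses.

```bash
cat > m.py <<'E'
from h import *
ROI={"top":(slice(130,245),slice(180,262)),"scene":(slice(165,290),slice(225,325))}
def lid(n,p):
    q=p.astype(int); g=(q[...,1]-q[...,0]>18)&(q[...,1]>q[...,2]+5); m=np.zeros_like(g); m[ROI[n]]=1; g&=m
    g=cv2.morphologyEx(g.astype(np.uint8),cv2.MORPH_OPEN,np.ones((2,2)))
    cs,_=cv2.findContours(g,0,2); c=np.vstack([x for x in cs if cv2.contourArea(x)>30])
    w=ray(n,c[:,0],.110)[:,:2]*1000
    return cv2.minAreaRect(w.astype(np.float32)),g
def rim(n,p,X):
    q=p.astype(int); g=(q[...,0]>q[...,2]+15)&(q[...,1]>145)&(q[...,0]-q[...,1]<65)&(q[...,0]>=q[...,1])
    m=np.zeros_like(g); m[ROI[n]]=1
    return g&m
E
python3 - <<'E'
from m import *
for n in("top","scene"):
    D=np.load(n+"0.npz"); X=cloud(n,D["d"]); r,g=lid(n,D["p"]); print(n,"lid",r, np.round(cv2.boxPoints(r)).tolist())
    k=rim(n,D["p"],X)
    im=D["p"].copy(); im[g>0]=(255,0,255); im[k]=(0,0,255)
    s=ROI[n]; cv2.imwrite(f"pics/k_{n}.png",cv2.resize(im[s][:,:,::-1],None,fx=5,fy=5,interpolation=cv2.INTER_NEAREST))
a=cv2.imread("pics/k_top.png");b=cv2.imread("pics/k_scene.png");h=max(a.shape[0],b.shape[0]);z=lambda i:cv2.copyMakeBorder(i,0,h-i.shape[0],0,0,0)
c=np.hstack([z(a),z(b)]);cv2.imwrite("pics/k.png",cv2.resize(c,None,fx=.8,fy=.8,interpolation=0));print(c.shape)
E
```

```text
top lid ((616.7404174804688, 98.38038635253906), (187.6443328857422, 138.99508666992188), 14.062921524047852) [[509.0, 143.0], [543.0, 8.0], [725.0, 54.0], [691.0, 189.0]]
scene lid ((624.2365112304688, 107.68688201904297), (187.34469604492188, 137.8196563720703), 13.725020408630371) [[517.0, 152.0], [550.0, 19.0], [732.0, 63.0], [699.0, 197.0]]
(625, 910, 3)
```

View pics/k.png

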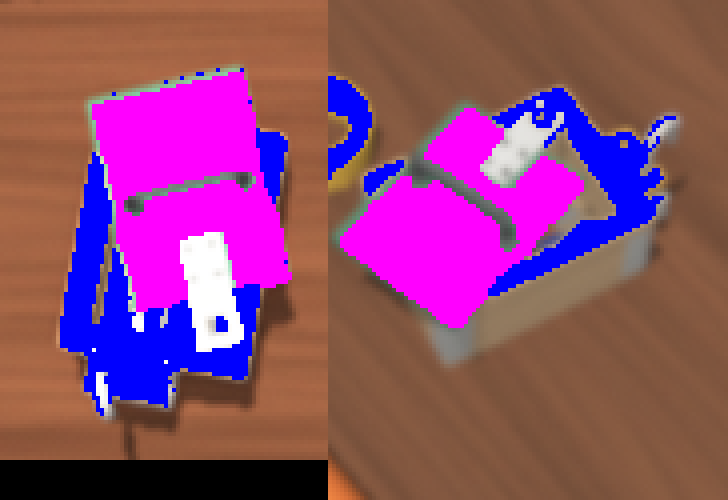

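The masks fit the lid size in both views (187 x 138 mm, yaw about 14°), but the two centres differ by about 10 mm. I'll check the bias between the views by triangulating features of known height: the eye, the toe hole and the bar.

Run:
```python
from m import *
T=[vision.read_camera("top") for _ in range(6)];S=[vision.read_camera("scene") for _ in range(6)]
def med(L):
    d=np.array([x[1] for x in L]); d[d==0]=np.nan
    return np.median([x[0] for x in L],0).astype(np.uint8),np.nan_to_num(np.nanmedian(d,0))
I={"top":med(T),"scene":med(S)}
np.savez("avg.npz",tp=I["top"][0],td=I["top"][1],sp=I["scene"][0],sd=I["scene"][1])
for name,a,b in(("eye",(233.4,210.9),(277.9,193.6)),("toehole",(216.6,224.1),(301.6,204.6))):
    z0={"eye":.113,"toehole":.098}[name]
    print(name,ray("top",a,z0)[0].round(4),ray("scene",b,z0)[0].round(4))
    M=[cal(n)[0]@np.c_[cal(n)[1],cal(n)[2]] for n in("top","scene")]
    h=cv2.triangulatePoints(M[0],M[1],np.array(a).reshape(2,1),np.array(b).reshape(2,1)).ravel(); P=h[:3]/h[3]
    print("tri",P.round(4),(proj("top",P)-a).round(2),(proj("scene",P)-b).round(2))
for n in I:
    p,d=I[n]; X=cloud(n,d); s=ROI[n]; m=np.zeros(d.shape,bool); m[s]=1
    r,g=lid(n,p); gi=cv2.erode(g,np.ones((5,5)))>0; Y=X[gi]; Y=Y[(Y[:,2]>.1)&(Y[:,2]<.12)]
    A=np.c_[Y[:,:2]-Y[:,:2].mean(0),np.ones(len(Y))]; co,*_=np.linalg.lstsq(A,Y[:,2],rcond=None); print(n,"lid plane",co.round(4),"sd",np.std(Y[:,2]-A@co).round(4))
    tb=np.zeros(d.shape,bool); tb[250:290,150:200]=1
    print("table z",np.median(X[tb][:,2]).round(4))
    bar=m&(X[...,2]>.139)&(X[...,2]<.16)&(X[...,0]>.58)
    rr=cv2.minAreaRect((X[bar][:,:2]*1000).astype(np.float32)); print("bar",bar.sum(),rr,X[bar].mean(0).round(4))
    top=m&(X[...,2]>.092)&(X[...,2]<.104)&(X[...,0]<.7); print("rim",cv2.minAreaRect((X[top][:,:2]*1000).astype(np.float32)))
```

```text
eye [0.5033 0.0732 0.113 ] [0.5069 0.0687 0.113 ]
tri [0.5052 0.0714 0.1142] [[ 0.54 -0.56]] [[0.84 0.07]]
toehole [0.4577 0.1302 0.098 ] [0.462 0.15  0.098]
tri [0.455  0.1359 0.0756] [[-1.05  0.99]] [[-1.59 -0.13]]
top lid plane [-0.0008  0.0004  0.1106] sd 0.0014
table z 0.0007
bar 116 ((621.6831665039062, 101.73632049560547), (12.034971237182617, 107.31595611572266), 14.59968376159668) [0.6217 0.1006 0.1504]
rim ((561.7299194335938, 114.96627044677734), (158.2793426513672, 239.4242401123047), 81.80670166015625)
scene lid plane [ 0.0029 -0.0003  0.1074] sd 0.0012
table z -0.0033
bar 101 ((623.273193359375, 102.61978149414062), (11.120201110839844, 102.3514175415039), 14.664929389953613) [0.6234 0.1055 0.1471]
rim ((567.212890625, 119.74848937988281), (171.00796508789062, 245.96377563476562), 81.8324966430664)
```

Depth and triangulation agree. The lid origin is about (0.622, 0.101) with yaw 14.3°, and the bar is at z ≈ 0.147. The box origin is about (0.578, 0.113) with yaw −8.2°, and its predicted toe hole (0.458, 0.130) matches the top-view ray. Next I'll move above the bar.

```bash
python3 -m crank '[[1,304,-178,0,-0.7],[1,606,-355,0,-1.38],[1,606,-355,0,-1.38],[1,606,-355,0,-1.38],[1,606,-355,0,-1.38],[1,606,-355,0,-1.38],[1,606,-355,0,-1.38],[1,606,-355,0,-1.38],[1,606,-355,0,-1.38],[1,606,-355,0,-1.38],[1,606,-355,0,-1.38],[1,606,-355,0,-1.38]]' 20
cat > st.py <<'E'
from h import *
import sys
LID=np.array([.622,.1012]);BOX=np.array([.578,.113])
def st(g=None,yaw=None,z=None):
    s=telemetry.observe(); y=s["tool_rot"][2]; x=np.array([np.cos(y),np.sin(y)]);w=np.array([x[1],-x[0]])
    print("t",round(s["time"],2),"pos",s["tool_pos"].round(4),"rot",s["tool_rot"].round(4),"F",s["contact_force"].round(1),"M",s["torque"].round(2),"op",round(s["opening"],4),"grip",round(s["grip_force"],1),"q",s["qpos"].round(2))
    if g is not None:
        e=(np.array(g)-s["tool_pos"][:2])*1000; print("dx",(e@x).round(1),"dy",(e@w).round(1),"dz",(s["tool_pos"][2]-z)*1000 if z else 0,"turn",-(yaw-y) if yaw is not None else 0)
    return s
E
python3 -c "
from st import *
st(LID,np.radians(104.3),.305)"
```

```text
time: 1.7
tool_pos: [0.5067, -0.0632, 0.4049]
tool_rot: [3.141, 0.0, 1.822]
contact_force: [0.6, -1.5, 0.7]
opening: 0.0919
grip_force: 0.0
t 1.7 pos [ 0.5067 -0.0632  0.4049] rot [3.1412e+00 5.0000e-04 1.8217e+00] F [ 0.6 -1.5  0.7] M [-0.02 -0.19 -0.04] op 0.0919 grip 0.0 q [-0.27  0.32  1.56 -0.    1.26 -0.52]
dx 130.6 dy 152.4 dz 99.94901403115209 turn 0.0013057992535330243
```

```bash
python3 -m crank '[[1,131,152,0,0],[1,131,152,0,0],[1,131,152,0,0],[1,131,152,0,0],[1,131,152,0,0],[1,131,152,0,0],[1,131,152,40,0],[1,131,152,70,0],[1,131,152,70,0],[1,131,152,70,0],[1,131,152,70,0]]'
python3 -c "
from st import *
st(LID,np.radians(104.3),.305)
p,d=vision.read_camera('scene'); cv2.imwrite('pics/a1.png',cv2.resize(p[110:290,200:350,::-1],None,fx=3,fy=3,interpolation=2))"
```

```text
time: 2.62
tool_pos: [0.6224, 0.0984, 0.3366]
tool_rot: [3.139, 0.001, 1.814]
contact_force: [1.0, -0.2, 0.4]
opening: 0.0916
grip_force: 0.0
t 2.62 pos [0.6224 0.0984 0.3366] rot [3.1391e+00 6.0000e-04 1.8144e+00] F [ 1.  -0.2  0.4] M [ 0.07 -0.06  0.01] op 0.0916 grip 0.0 q [ 0.04  0.59  1.31 -0.    1.24 -0.21]
dx 2.8 dy 0.3 dz 31.618608510423087 turn -0.005987917935188269
```

View pics/a1.png

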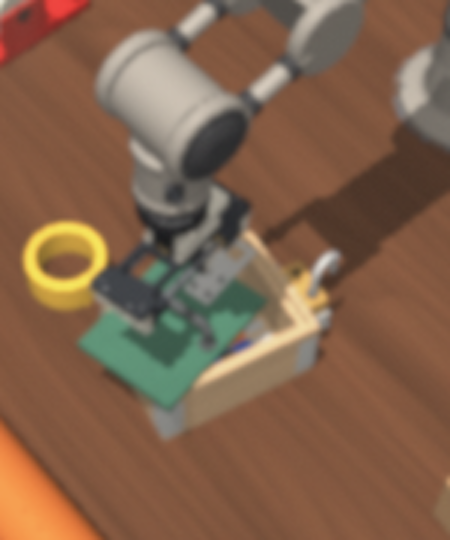

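The picture shows the open fingers straddling the bar at about (180,300), clear of the lid. Next I'll descend and close.

```bash
python3 -m crank '[[1,2,0,15,0],[1,2,0,29,0],[1,2,0,29,0],[-1,2,0,29,0],[-1,2,0,29,0],[-1,2,0,29,0],[-1,2,0,29,0],[-1,2,0,29,0],[-1,2,0,29,0],[-1,2,0,29,0],[-1,2,0,29,0],[-1,2,0,29,0]]' 15
python3 -c "
from st import *
st(LID,np.radians(104.3),.305)"
```

```text
time: 3.67
tool_pos: [0.6214, 0.1006, 0.3057]
tool_rot: [-3.142, 0.0, 1.815]
contact_force: [-0.5, -0.8, 0.1]
opening: 0.0364
grip_force: 0.0
t 3.67 pos [0.6214 0.1006 0.3057] rot [-3.1415e+00  1.0000e-04  1.8148e+00] F [-0.5 -0.8  0.1] M [-0.   -0.1  -0.01] op 0.0364 grip 0.0 q [ 0.04  0.62  1.35 -0.    1.17 -0.21]
dx 0.4 dy 0.8 dz 0.682469303314559 turn -0.005548298639149962
```

```bash
python3 -m crank '[[-1,0,0,0,0],[-1,0,0,0,0],[-1,0,0,0,0],[-1,0,0,0,0],[-1,0,0,0,0],[-1,0,0,0,0],[-1,0,0,0,0],[-1,0,0,0,0]]' 20
python3 -c "
from st import *
st(LID,np.radians(104.3),.305)"
```

```text
time: 4.33
tool_pos: [0.6213, 0.1006, 0.3057]
tool_rot: [-3.142, 0.0, 1.815]
contact_force: [-0.1, 0.1, -0.4]
opening: 0.0113
grip_force: 20.0
t 4.33 pos [0.6213 0.1006 0.3057] rot [-3.1415e+00  1.0000e-04  1.8148e+00] F [-0.1  0.1 -0.4] M [ 0.05 -0.01  0.08] op 0.0113 grip 20.0 q [ 0.04  0.62  1.35 -0.    1.17 -0.21]
dx 0.4 dy 0.8 dz 0.6809018410003365 turn -0.005550413963161693
```

The bar is gripped with the tool square to it. Next I'll turn the lid square to the box and centre it sideways, pressing lightly, while it is still back at +x.

```bash
python3 -m crank '[[-1,0,0,1,0],[-1,1,0,1,0.05],[-1,2,0,1,0.1],[-1,3,1,1,0.15],[-1,4,1,1,0.2],[-1,5,1,1,0.25],[-1,6,2,1,0.3],[-1,6,2,1,0.35],[-1,6,2,1,0.387],[-1,6,2,1,0.387],[-1,6,2,1,0.387]]'
python3 -c "
from st import *
st(BOX,np.radians(81.8),.305)
p,d=vision.read_camera('top'); np.savez('t2.npz',p=p,d=d); cv2.imwrite('pics/a2.png',cv2.resize(p[135:245,175:295,::-1],None,fx=5,fy=5,interpolation=2))"
```

```text
time: 5.25
tool_pos: [0.6217, 0.1069, 0.3043]
tool_rot: [-3.141, 0.0, 1.429]
contact_force: [-0.5, 0.6, -1.7]
opening: 0.0113
grip_force: 20.0
t 5.25 pos [0.6217 0.1069 0.3043] rot [-3.1406e+00  3.0000e-04  1.4289e+00] F [-0.5  0.6 -1.7] M [-0.03 -0.13 -0.02] op 0.0113 grip 20.0 q [ 0.05  0.62  1.35 -0.    1.17  0.19]
dx -0.1 dy -44.1 dz -0.741920146555719 turn 0.0012602934012799771
```

View pics/a2.png

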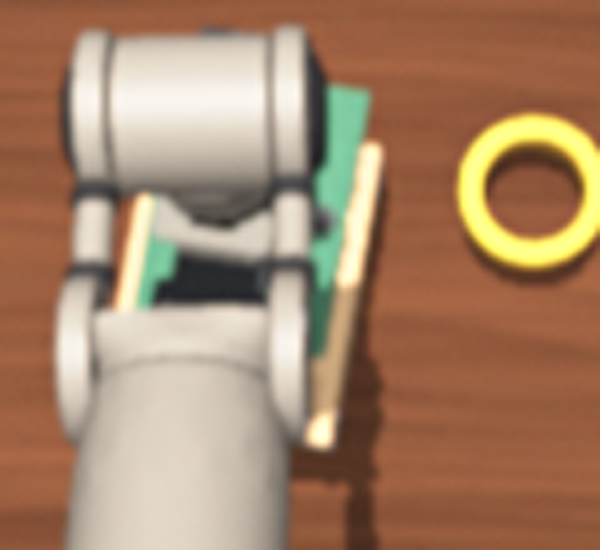

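In the top view the lid's right edge at (365,95)–(320,350) now runs parallel to the box's right rim at (380,150)–(330,445). Next I'll slide it towards the front.

```bash
python3 -m crank '[[-1,0,-4,0,0],[-1,0,-8,0,0],[-1,0,-12,0,0],[-1,0,-16,0,0],[-1,0,-20,0,0],[-1,0,-24,0,0],[-1,0,-28,0,0],[-1,0,-32,0,0],[-1,0,-36,0,0],[-1,0,-40,0,0],[-1,0,-40,0,0],[-1,0,-40,0,0]]'
python3 -c "
from st import *
st(BOX,np.radians(81.8),.305)
"; python3 -m crank '[[-1,0,-2,0.5,0],[-1,0,-4,1,0],[-1,0,-4,2,0],[-1,0,-4,3,0],[-1,0,-4,3,0]]'
python3 -c "
from st import *
st(BOX,np.radians(81.8),.305)
p,d=vision.read_camera('scene'); np.savez('s3.npz',p=p,d=d); cv2.imwrite('pics/a3.png',cv2.resize(p[165:285,225:335,::-1],None,fx=5,fy=5,interpolation=2))"
```

```text
time: 6.3
tool_pos: [0.5821, 0.1126, 0.3048]
tool_rot: [3.141, 0.0, 1.428]
contact_force: [-0.8, 0.5, -3.4]
opening: 0.0113
grip_force: 20.0
t 6.3 pos [0.5821 0.1126 0.3048] rot [3.1413e+00 1.0000e-04 1.4279e+00] F [-0.8  0.5 -3.4] M [ 0.03 -0.1   0.01] op 0.0113 grip 20.0 q [ 0.06  0.56  1.47 -0.    1.12  0.2 ]
dx -0.2 dy -4.2 dz -0.16033131848380844 turn 0.00021601860214426338
time: 6.72
tool_pos: [0.5783, 0.1131, 0.3014]
tool_rot: [-3.141, 0.0, 1.428]
contact_force: [0.4, 0.2, -3.0]
opening: 0.0112
grip_force: 20.0
t 6.72 pos [0.5783 0.1131 0.3014] rot [-3.1411e+00  2.0000e-04  1.4277e+00] F [ 0.4  0.2 -3. ] M [-0.02 -0.14 -0.  ] op 0.0112 grip 20.0 q [ 0.06  0.55  1.48 -0.    1.11  0.21]
dx -0.2 dy -0.3 dz -3.6464424709309884 turn 6.833818000862024e-05
```

View pics/a3.png

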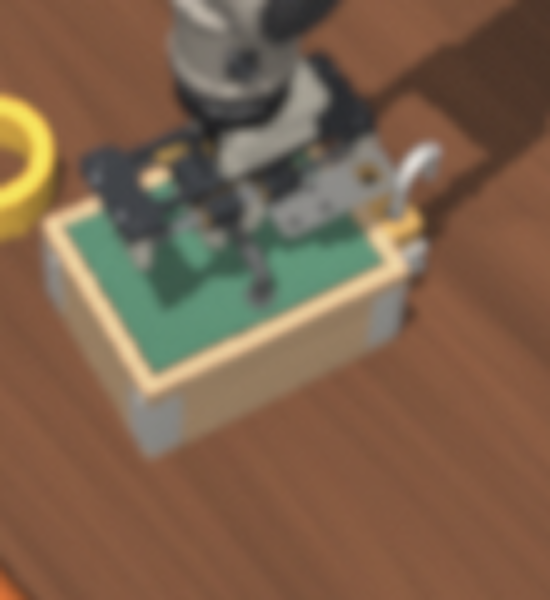

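The lid now sits centred within the rim's outline, and a downward force of about 3 N shows the grip carries its weight. Next I'll lower further and watch the force.

```bash
python3 -m crank '[[-1,0,0,1,0],[-1,0,0,2,0],[-1,0,0,3,0],[-1,0,0,4,0],[-1,0,0,4,0]]'
python3 -m crank '[[-1,0,0,1,0],[-1,0,0,2,0],[-1,0,0,2,0]]'
python3 -m crank '[[-1,0,0,1,0],[-1,0,0,1,0],[-1,0,0,1,0]]'
```

```text
time: 7.18
tool_pos: [0.5784, 0.1131, 0.2977]
tool_rot: [3.141, 0.0, 1.428]
contact_force: [0.6, 0.3, -3.5]
opening: 0.0111
grip_force: 20.0
time: 7.43
tool_pos: [0.5782, 0.1132, 0.2976]
tool_rot: [3.14, -0.0, 1.428]
contact_force: [-4.9, -0.5, 9.1]
opening: 0.0114
grip_force: 20.0
time: 7.68
tool_pos: [0.5781, 0.1132, 0.2975]
tool_rot: [3.139, -0.0, 1.428]
contact_force: [-5.7, -0.2, 15.4]
opening: 0.0112
grip_force: 20.0
```

Firm contact came at exactly 8 mm below the starting height, so the lid is home. Next I'll relieve the press, open, rise and back off to look.

```bash
python3 -m crank '[[-1,0,0,-1,0],[-1,0,0,-2.5,0],[-1,0,0,-2.5,0],[1,0,0,-2.5,0],[1,0,0,-2.5,0],[1,0,0,-2.5,0],[1,0,0,-2.5,0],[1,0,0,-2.5,0],[1,0,0,-2.5,0],[1,0,0,-2.5,0]]'
python3 -m crank '[[1,0,0,-20,0],[1,0,0,-60,0],[1,0,0,-100,0],[1,-40,0,-100,0],[1,-80,0,-100,0],[1,-120,0,-100,0],[1,-160,0,-100,0],[1,-200,0,-100,0],[1,-200,0,-100,0],[1,-200,0,-100,0]]'
cat > look.py <<'E'
from st import *
I={n:[vision.read_camera(n) for _ in range(3)] for n in("top","scene")}
J={}
for n in I:
    d=np.array([x[1] for x in I[n]]);d[d==0]=np.nan; J[n]=(I[n][0][0],np.nan_to_num(np.nanmedian(d,0)))
B=np.radians(-8.2);Rb=np.array([[np.cos(B),-np.sin(B)],[np.sin(B),np.cos(B)]])
def box(P): return np.c_[(P[:,:2]-BOX)@Rb,P[:,2]]*1000
c=[]
for n in J:
    p,d=J[n];X=cloud(n,d).reshape(-1,3);Q=box(X)
    k=(abs(Q[:,0])<85)&(abs(Q[:,1])<60)&(Q[:,2]<125)&(Q[:,2]>80)&((abs(Q[:,0])>15))&((abs(Q[:,1])>20)|(Q[:,0]>0))
    r=(abs(Q[:,0])<100)&(abs(abs(Q[:,1])-74.5)<2)&(Q[:,2]>80)&(Q[:,2]<125)
    print(n,"lid top z",np.median(Q[k,2]).round(1),"rim z",np.median(Q[r,2]).round(1))
    for x0 in(-60,60): print("   lid z at x",x0,np.median(Q[k&(abs(Q[:,0]-x0)<20),2]).round(1),end="")
    s=(Q[:,2]>122)&(Q[:,2]<165)&(abs(Q[:,0]+130)<45)&(abs(Q[:,1]-30)<45)
    print("\nshackle pts",s.sum(),"mean",Q[s].mean(0).round(1) if s.any() else "",Q[s].round(0).tolist() if s.sum()<40 else "")
    u,v=proj(n,np.array([.50,.12,.11]))[0].astype(int)
    c.append(cv2.resize(p[v-33:v+33,u-33:u+33],(396,396),interpolation=2))
import sys
cv2.imwrite(sys.argv[1],np.hstack(c)[:,:,::-1])
E
python3 look.py pics/b1.png; python3 -c "
from st import *
st()"
```

```text
time: 8.52
tool_pos: [0.5783, 0.1131, 0.2971]
tool_rot: [-3.142, 0.0, 1.428]
contact_force: [0.1, -0.1, -0.4]
opening: 0.0537
grip_force: 0.0
time: 9.35
tool_pos: [0.5495, -0.0868, 0.3972]
tool_rot: [3.142, -0.0, 1.424]
contact_force: [0.4, 0.0, -0.4]
opening: 0.0919
grip_force: 0.0
top lid top z 102.7 rim z 101.0
   lid z at x -60 102.7   lid z at x 60 102.6
shackle pts 39 mean [-138.2   28.9  149.4] [[-119.0, 39.0, 139.0], [-119.0, 35.0, 145.0], [-118.0, 33.0, 135.0], [-123.0, 37.0, 150.0], [-122.0, 34.0, 149.0], [-121.0, 31.0, 142.0], [-126.0, 36.0, 152.0], [-125.0, 32.0, 153.0], [-125.0, 30.0, 148.0], [-129.0, 35.0, 153.0], [-129.0, 32.0, 155.0], [-128.0, 29.0, 150.0], [-132.0, 34.0, 154.0], [-132.0, 31.0, 154.0], [-131.0, 28.0, 154.0], [-136.0, 34.0, 156.0], [-135.0, 31.0, 153.0], [-135.0, 28.0, 152.0], [-139.0, 33.0, 155.0], [-138.0, 29.0, 158.0], [-138.0, 27.0, 153.0], [-142.0, 33.0, 148.0], [-142.0, 29.0, 159.0], [-141.0, 27.0, 150.0], [-145.0, 29.0, 156.0], [-144.0, 26.0, 152.0], [-148.0, 28.0, 154.0], [-147.0, 25.0, 154.0], [-147.0, 22.0, 151.0], [-151.0, 28.0, 150.0], [-151.0, 24.0, 154.0], [-150.0, 22.0, 148.0], [-154.0, 28.0, 147.0], [-154.0, 24.0, 150.0], [-153.0, 22.0, 145.0], [-153.0, 20.0, 128.0], [-157.0, 24.0, 146.0], [-157.0, 21.0, 143.0], [-156.0, 20.0, 130.0]]
scene lid top z 99.4 rim z 97.1
   lid z at x -60 99.3   lid z at x 60 99.7
shackle pts 40 mean [-133.4   32.1  141.8] 
t 9.65 pos [ 0.55   -0.0834  0.3972] rot [ 3.1416e+00 -1.0000e-04  1.4300e+00] F [-1.1 -0.5 -0.5] M [-0.03 -0.1   0.03] op 0.092 grip 0.0 q [-0.29  0.41  1.45  0.    1.29 -0.15]
```

View pics/b1.png

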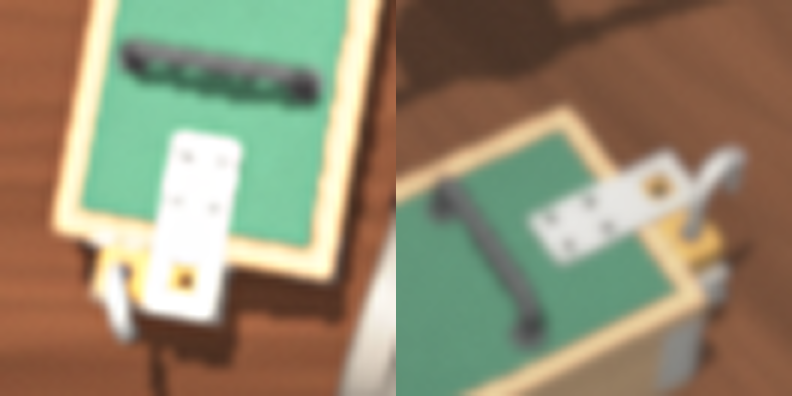

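The lid top reads 2 mm above the rim in both views and level, with the brass toe hole showing in the eye at (182,278) of the crop, so the lid is home. The shackle's depth points give a swing of about 1.21 rad and a crown at box (−138, 29.4), 18 mm from the heel as it should be. Next I'll go above the crown and grip it across the U.

```bash
python3 -m crank '[[1,228,-138,0,1.212],[1,228,-138,0,1.212],[1,228,-138,0,1.212],[1,228,-138,0,1.212],[1,228,-138,0,1.212],[1,228,-138,0,1.212],[1,228,-138,0,1.212],[1,228,-138,0,1.212],[1,228,-138,0,1.212],[1,228,-138,0,1.212],[1,228,-138,0,1.212],[1,228,-138,0,1.212]]' 10
python3 -m crank '[[1,0,0,0,0],[1,0,0,0,0]]'; python3 -c "
from st import *
st([.4457,.1618],.218,.309)"
```

```text
time: 10.65
tool_pos: [0.4454, 0.1612, 0.3972]
tool_rot: [3.142, -0.0, 0.219]
contact_force: [0.1, 0.3, 0.1]
opening: 0.0916
grip_force: 0.0
time: 10.82
tool_pos: [0.4457, 0.1606, 0.3972]
tool_rot: [3.142, 0.0, 0.218]
contact_force: [0.0, 0.6, 0.2]
opening: 0.0918
grip_force: 0.0
t 10.82 pos [0.4457 0.1606 0.3972] rot [3.1415 0.     0.2185] F [0.  0.6 0.2] M [ 0.    0.11 -0.01] op 0.0918 grip 0.0 q [ 0.18  0.26  1.67 -0.    1.22  1.54]
dx 0.3 dy -1.1 dz 88.17761908472716 turn 0.0004767197382024857
```

```bash
python3 -m crank '[[1,0,-1,40,0],[1,0,-1,70,0],[1,0,-1,88,0],[1,0,-1,88,0],[-1,0,-1,88,0],[-1,0,-1,88,0],[-1,0,-1,88,0],[-1,0,-1,88,0],[-1,0,-1,88,0],[-1,0,-1,88,0],[-1,0,-1,88,0],[-1,0,-1,88,0]]' 10
python3 -m crank '[[-1,0,0,0,0],[-1,0,0,0,0],[-1,0,0,0,0],[-1,0,0,0,0],[-1,0,0,0,0],[-1,0,0,0,0],[-1,0,0,0,0],[-1,0,0,0,0],[-1,0,0,0,0]]'; python3 -c "
from st import *
st([.4457,.1618],.218,.309)"
```

```text
time: 11.82
tool_pos: [0.4455, 0.1615, 0.3094]
tool_rot: [3.142, -0.0, 0.216]
contact_force: [-0.4, -0.6, -0.2]
opening: 0.0434
grip_force: 0.0
time: 12.57
tool_pos: [0.4456, 0.1612, 0.3092]
tool_rot: [3.141, 0.0, 0.216]
contact_force: [0.2, -4.6, -0.0]
opening: 0.0089
grip_force: 10.0
t 12.57 pos [0.4456 0.1612 0.3092] rot [3.1409e+00 1.0000e-04 2.1570e-01] F [ 0.2 -4.6 -0. ] M [-0.78 -0.08 -0.1 ] op 0.0089 grip 10.0 q [ 0.19  0.36  1.8  -0.    0.99  1.54]
dx 0.3 dy -0.5 dz 0.17913260371582584 turn -0.0023125222175006954
```

The opening is 8.9 mm, matching the 9 mm bar. Next I'll swing along the 18 mm arc about the heel in two halves.

```bash
python3 -m crank '[[-1,0.1,1.8,0,-0.1],[-1,0.4,3.6,0,-0.2],[-1,0.8,5.3,0,-0.3],[-1,1.4,7,0,-0.4],[-1,2.2,8.6,0,-0.5],[-1,3.1,10.2,0,-0.6],[-1,3.1,10.2,0,-0.6],[-1,3.1,10.2,0,-0.6]]' 15
python3 -c "
from st import *
st([.4634,.1659],1.4277,.309)"
```

```text
time: 13.23
tool_pos: [0.4506, 0.152, 0.3092]
tool_rot: [3.142, 0.001, 0.813]
contact_force: [-0.1, -5.3, 1.9]
opening: 0.0082
grip_force: 15.0
t 13.23 pos [0.4506 0.152  0.3092] rot [3.1415e+00 6.0000e-04 8.1270e-01] F [-0.1 -5.3  1.9] M [-0.86  0.1   0.  ] op 0.0082 grip 15.0 q [ 0.16  0.36  1.79 -0.    0.99  0.92]
dx 18.9 dy -0.2 dz 0.1927591150507335 turn -0.615006744477139
```

```bash
python3 -m crank '[[-1,-0.2,2.1,0,-0.1],[-1,0,4,0,-0.2],[-1,0.3,5.8,0,-0.3],[-1,0.9,7.5,0,-0.4],[-1,1.7,9.1,0,-0.5],[-1,2.7,10.8,0,-0.61],[-1,2.7,10.8,0,-0.61],[-1,2.7,10.8,0,-0.61]]' 15
python3 -c "
from st import *
st([.4634,.1659],1.4277,.309)"
```

```text
time: 13.9
tool_pos: [0.4602, 0.1469, 0.3091]
tool_rot: [-3.141, -0.0, 1.421]
contact_force: [-2.1, -3.0, 1.3]
opening: 0.0081
grip_force: 15.0
t 13.9 pos [0.4602 0.1469 0.3091] rot [-3.141  -0.      1.4208] F [-2.1 -3.   1.3] M [-0.39  0.16  0.04] op 0.0081 grip 15.0 q [0.15 0.37 1.77 0.   1.   0.3 ]
dx 19.2 dy 0.4 dz 0.10307291073569091 turn -0.0069126731384761
```

The swing is closed, with the U parallel to the front. Next I'll grip harder and press down.

```bash
python3 -m crank '[[-1,0,0,0,0],[-1,0,0,0,0],[-1,0,0,3,0],[-1,0,0,6,0],[-1,0,0,8,0],[-1,0,0,10,0]]' 45
python3 -m crank '[[-1,0,0,2,0],[-1,0,0,4,0],[-1,0,0,6,0],[-1,0,0,8,0],[-1,0,0,9,0],[-1,0,0,9,0]]'
python3 -m crank '[[-1,0,0,1,0],[-1,0,0,1,0]]'; python3 -c "
from st import *
st([.4634,.1659],1.4277,.309)"
```

```text
time: 14.4
tool_pos: [0.4604, 0.1468, 0.3]
tool_rot: [3.141, 0.0, 1.425]
contact_force: [-6.8, -5.3, 20.4]
opening: 0.0081
grip_force: 45.0
time: 14.9
tool_pos: [0.4604, 0.1467, 0.2909]
tool_rot: [3.141, 0.0, 1.426]
contact_force: [-5.8, -3.5, 11.6]
opening: 0.0077
grip_force: 45.0
time: 15.07
tool_pos: [0.4605, 0.1467, 0.2908]
tool_rot: [3.14, 0.0, 1.426]
contact_force: [-7.6, -4.3, 20.3]
opening: 0.0078
grip_force: 45.0
t 15.07 pos [0.4605 0.1467 0.2908] rot [3.1400e+00 1.0000e-04 1.4258e+00] F [-7.6 -4.3 20.3] M [-0.65  1.19  0.1 ] op 0.0078 grip 45.0 q [ 0.15  0.4   1.8  -0.    0.95  0.3 ]
dx 19.5 dy 0.1 dz -18.24859192352951 turn -0.0018718756881674903
```

The tool stopped firmly 18 mm down, at the end stop, so it should be latched. Next I'll relieve, open, rise, move clear and check.

```bash
python3 -m crank '[[-1,0,0,-1,0],[-1,0,0,-2,0],[1,0,0,-2,0],[1,0,0,-2,0],[1,0,0,-2,0],[1,0,0,-2,0],[1,0,0,-2,0],[1,0,0,-2,0]]'
python3 -m crank '[[1,0,0,-20,0],[1,0,0,-60,0],[1,0,0,-100,0],[1,-40,0,-110,0],[1,-80,0,-110,0],[1,-120,0,-110,0],[1,-160,0,-110,0],[1,-200,0,-110,0],[1,-230,0,-110,0],[1,-230,0,-110,0],[1,-230,0,-110,0]]'
python3 look.py pics/b2.png
```

```text
time: 15.73
tool_pos: [0.4605, 0.1468, 0.291]
tool_rot: [3.142, -0.0, 1.426]
contact_force: [0.8, -0.4, -0.3]
opening: 0.0433
grip_force: 0.0
time: 16.65
tool_pos: [0.427, -0.0822, 0.4012]
tool_rot: [3.141, -0.0, 1.422]
contact_force: [-0.8, -0.3, 0.1]
opening: 0.0915
grip_force: 0.0
top lid top z 102.7 rim z 100.9
   lid z at x -60 102.7   lid z at x 60 102.7
shackle pts 34 mean [-120.8   16.6  133.5] [[-118.0, 37.0, 129.0], [-118.0, 33.0, 130.0], [-117.0, 29.0, 135.0], [-117.0, 27.0, 131.0], [-122.0, 36.0, 131.0], [-121.0, 32.0, 133.0], [-121.0, 28.0, 138.0], [-120.0, 25.0, 136.0], [-120.0, 22.0, 139.0], [-119.0, 18.0, 140.0], [-119.0, 15.0, 138.0], [-118.0, 12.0, 138.0], [-117.0, 9.0, 138.0], [-117.0, 6.0, 130.0], [-125.0, 36.0, 127.0], [-124.0, 32.0, 133.0], [-124.0, 28.0, 136.0], [-123.0, 25.0, 132.0], [-123.0, 21.0, 140.0], [-122.0, 18.0, 138.0], [-122.0, 15.0, 136.0], [-121.0, 12.0, 136.0], [-121.0, 9.0, 134.0], [-120.0, 5.0, 133.0], [-119.0, 2.0, 132.0], [-119.0, -1.0, 127.0], [-118.0, -3.0, 123.0], [-125.0, 14.0, 140.0], [-124.0, 11.0, 135.0], [-124.0, 8.0, 131.0], [-123.0, 4.0, 139.0], [-123.0, 2.0, 132.0], [-122.0, -1.0, 127.0], [-121.0, -4.0, 122.0]]
scene lid top z 99.4 rim z 97.1
   lid z at x -60 99.3   lid z at x 60 99.6
shackle pts 26 mean [-119.    21.2  131.1] [[-119.0, -1.0, 127.0], [-120.0, 3.0, 131.0], [-116.0, 4.0, 128.0], [-118.0, 8.0, 132.0], [-119.0, 11.0, 135.0], [-123.0, 12.0, 133.0], [-114.0, 13.0, 134.0], [-119.0, 13.0, 132.0], [-120.0, 16.0, 135.0], [-122.0, 19.0, 137.0], [-116.0, 17.0, 132.0], [-117.0, 21.0, 136.0], [-122.0, 21.0, 133.0], [-118.0, 21.0, 131.0], [-119.0, 25.0, 134.0], [-122.0, 26.0, 134.0], [-117.0, 28.0, 133.0], [-120.0, 30.0, 134.0], [-116.0, 30.0, 131.0], [-119.0, 31.0, 130.0], [-123.0, 32.0, 128.0], [-115.0, 32.0, 128.0], [-119.0, 32.0, 125.0], [-121.0, 36.0, 129.0], [-118.0, 35.0, 123.0], [-120.0, 38.0, 125.0]]
```

View pics/b2.png

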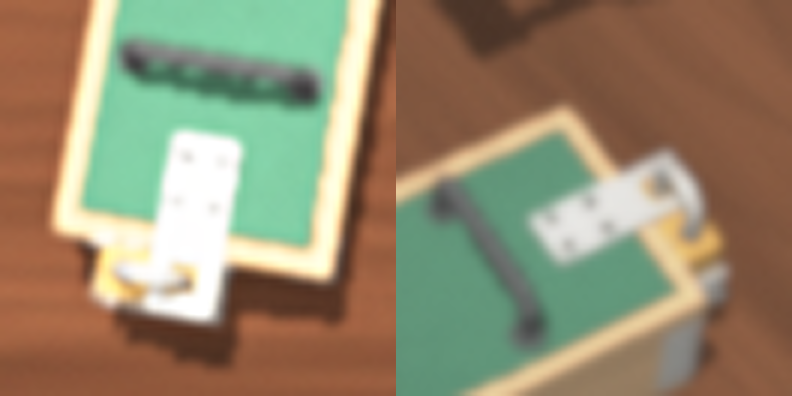

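The shackle now runs from the heel into the eye, at (125,280)–(185,280) in the top crop. Its top is at about 138 mm, which is the locked height (133 mm + 4.5 mm), and it stays down with the gripper away. The lid is still home.

```bash
python3 -c "
from cell import ticket; print(ticket.hand_in())"
```

```text
the job is handed in; nothing more can be done
None
```

The lid is home in its recess, the shackle is swung through the hasp eye and pressed down until locked, the bystanders were not touched, and the job was handed in at about 17 s.

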